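# Open the counterweighted parts-washer lid and load a bearing

## Robot

A 7-joint arm with a two-finger parallel gripper is mounted at the origin on the work surface. World frame = base frame: x ahead of the robot, y to its left, z up, the work surface at z = 0. Lengths are in m, angles in rad, forces in N, time in s.
With the tool pointing down it reaches from about 0.425 to 0.95 m from the base axis. Payload 4.7 kg.
Tool frame: the origin (TCP) lies midway between the tips of the shut fingers; the grasp point (between the pads) lies 19 mm behind it; y points along the fingers, z is the direction in which the jaws open and shut, and the axes are right-handed (so a half turn about y gives the same grasp; the last joint's range is limited). The gripper opens to 85 mm and grips with 20 to 120 N. Pads are 22 mm wide; open, the fingers measure 114 mm over their backs; the gripper's body (76 mm by 85 mm) begins 54 mm behind the grasp point. The pads swing forward as they close: fully open they stand 13 mm farther back than shut.
Start: joints at [-1.293, 0.469, -0.049, 1.532, 0.024, 1.141, -0.082], TCP at [0.204, 0.644, 0.231] pointing down, gripper open.
Joint ranges: [-2.59, 2.59], [-0.33, 1.99], [-1.39, 1.29], [0.1, 2.45], [-1.04, 4.18], [0.21, 1.99], [-2.66, 2.66]. Speed limits (rad/s): [2.57, 2.57, 3.14, 3.14, 3.14, 3.14, 3.14].

## Interface

Orientations are given as a unit quaternion [x, y, z, w].
In Python, from rig import bot gives the robot as it stands.
- The arm moves only by the tool apply_moves, never from a script. Its argument "series" is a list of rows, each a list of 3 entries, a list of its own where there are three numbers: the shift along the tool's x, y, z in m, then the turn, a rotation vector about the tool's x, y, z in degrees, then the finger opening in m, from 0 to 0.0854. A call has 1 to 20 rows; each row shifts and turns the commanded pose from where the row before left it, along the tool's axes as they then stand; what a row does not reach is not made up. A row lasts 1/8 s, in which the tool goes at most 62.5 mm and 10.7 degrees, less where a joint would pass 70% of its speed; a pose out of reach is approached as far as the arm can. A call is refused whole if a number of a shift passes 0.0625 or a number of a turn 10.7, either way. A call with a gripper value outside its range is refused whole. The fingers move at their own pace and stop on an object; the grip force is fixed at half the most. Time passes only in rows, so rows that do not move let the fingers close. It gives the time, the measured TCP pose, the force and the opening at its end, in the units of the state.
- bot.get_state(): the state, without advancing time (a new reading comes with each control period).
- bot.get_image(name): name is "scene" or "top" or "wrist"; returns (picture, depth): 420x560x3 uint8, red, green, blue; 420x560 float32, m along the optical axis (not along the pixel's ray), 0 where there is no reading.
- bot.get_calibration(name): a dict with "K" (3x3 intrinsics, pixels), "origin" and "attitude" of the camera in the world; the wrist camera has in their place "mount" (4x4, takes a point from camera to tool coordinates, whose origin is the TCP and whose axes are the tool frame's). Camera axes: x right, y down, z forward; pixel columns grow to the right and rows downward; lengths in m; the calibration is good to about 2 mm. The wrist camera is an equidistant fisheye: a pixel r from the principal point sees the ray r / f radians off the axis. A picture is of the moment at which its call begins: read the wrist's pose just before it. get_calibration takes no time and is no camera call.
- bot.job_done(): hands the job in, once; it reports no verdict.
The state is a dict: "clock": time; "q": joint angles; "dq": joint speeds; "tau": joint torques, N m; "ee_pos": TCP position; "ee_rot": TCP orientation; "force": force on the tool from outside, world axes, zero at the start; "wrist_torque": the same for the moment, N m; "opening": opening from 0.0 (shut) to 1.0 (fully open).
Only numpy, scipy, OpenCV 4.12 (cv2) and the standard library are available. Lean on these libraries where they do the work, as an engineer would, in place of code of your own. Each camera call takes 0.05 s, during which the arm holds its last target. There are 200 camera calls.

## Task

Lift the lid of the red parts washer by its yellow bar past its balance point and lay it back gently on its rubber buffer, so that it rests open by itself; never throw it, let it fall or press it hard against the buffer. Then put the steel bearing over the upright pin inside the washer and lower it all the way down onto its black seat before letting go. Leave everything else on the bench where it stands.

Things in the scene. Friction and masses are not known exactly. Their poses are not given: they have to be found in the camera images.
- tub: red steel parts washer, an open tub 165 (x) x 260 (y) x 110 mm high with 5 mm walls, fixed to the bench; origin at the centre of its underside; its x axis points from the front wall (nearest the robot) to the hinge side, z up. The lid, hinged on the rear (+x) edge, covers it when closed
- lid (a joint): lid angle, rad: 0 = closed and level, 1.57 = upright. Balance lies between 0.6 and 1.1; short of it the lid falls shut, beyond it falls open. Lifting takes 2 to 5 N at the bar; beyond balance the lid pulls the bar onwards, increasingly, with up to about 4 N. It comes to rest on the buffer somewhere between 1.3 and 1.8, which must be felt: there the pull on the bar vanishes
- bar (a point): centre of the lid's yellow round pull bar, 14 mm thick, along the hinge direction, free over 126 mm between two flat stays. It lies 215 mm from the hinge line in the lid's plane, with a free gap of 38 mm between bar and lid edge. Moves with the lid; its x axis points to the hinge
- hinge (a point): middle of the hinge line, 115 mm above the bench; the lid turns about the tub's y axis through it. On the lid, outside the tub's sides (y = +-140 to +-170 mm), two steel arms with 52 mm counterweight discs rise 115 mm above the hinge when closed and swing back and down behind the tub as the lid opens
- buffer_foot (a point): brass foot of the soft rubber buffer behind the tub, on which the arm on the tub's +y side comes to rest; it gives about 1 mm per 9 N. The rubber stands on an adjusting screw above this point; how far it is screwed up varies by 22 mm from day to day and is not measured
- post (a point): centre of the black seat inside the tub (44 mm in diameter, its top 50 mm above the bench); this point is on the seat's top, where a steel pin of 20 mm diameter rises 40 mm, its last 8 mm tapered
- bearing_center (a point): centre of a plain steel bearing ring lying flat on the bench: outer diameter 52 mm, bore 27 mm, height 34 mm (centre 17 mm above its underside); z up along the bore
- can: blue spray can standing, 60 mm in diameter, 170 mm high; origin at its underside. Leave alone
- cup: grey plastic cup standing, 80 mm in diameter, 85 mm high; origin at its underside. Leave alone
- socket: bright impact socket standing, 34 mm in diameter, 58 mm high; origin at its underside. Leave alone
- wrench: steel wrench 180 mm long lying on the bench; origin at its underside. Leave alone
Not all that is in view belongs to the job. Of the things shaped like the part that bears bearing_center, the bare steel one is meant.

How it is judged:
On the way:
1. the lid lies open on its buffer by itself, let go (value of joint lid above 1.2 rad and contact force between lid and buffer above 0.5 N and contact force between the fingers and lid below 0.1 N and velocity of joint lid between -0.1 and 0.1 rad/s), for 0.3 s.
At the end, for the whole second after the job is handed in: the lid rests open on its buffer (angle above 1.2 rad, at rest), and the bearing sits over the pin, flat on the seat (within 4 mm in height, 7 mm sideways, 0.1 rad of level), at rest and released (value of joint lid above 1.2 rad and contact force between lid and buffer above 0.5 N and velocity of joint lid between -0.1 and 0.1 rad/s and horizontal distance between bearing_center and post below 0.007 m and z of bearing_center in the frame of post between 0.013 and 0.021 m and angle between bearing_center's own z axis and vertical below 0.1 rad and linear speed of bearing below 0.02 m/s); the robot touches nothing.
It fails at once if the lid is thrown or falls (faster than 1.5 rad/s either way) (velocity of joint lid above 1.5 rad/s or velocity of joint lid below -1.5 rad/s).
It fails at once if the lid is pressed or slammed on its buffer with more than 30 N (contact force between lid and buffer above 30 N).
It fails at once if the bearing is let go over the pin while more than 12 mm above its seat (horizontal distance between bearing_center and post below 0.02 m and z of bearing_center in the frame of post above 0.029 m and contact force between the fingers and bearing below 0.1 N).
It fails at once if a bystander is moved by more than 30 mm (distance of any of can, cup, socket, wrench from where it was at the start of the episode above 0.03 m).
It also fails if it takes over 72 s, if anything falls off the work surface, if the arm or the gripper's body presses on something with over 40 N, if the wrist force passes 120 N, or if a joint passes its speed limit or range.

## Working session

There is one attempt and no reset: what is moved stays moved. The work goes in short steps, Python scripts to look and compute and a tool call to move; the robot and the scene stay as the last step left them, time stands still between calls to the robot, and variables do not carry over. Pictures are saved under pics/ and viewed, about 8 in all and at most 12, crops included, and the job is handed in when it is done.

Besides the shell and the picture viewer there is one more tool, called after "Call:" as name(argument=value, ...), one argument or row to a line, values as JSON. apply_moves: Moves the arm, as the interface text tells. Its arguments: {"type":"object","properties":{"series":{"type":"array"}},"required":["series"]}

```bash
mkdir -p pics; ls; python3 - <<'E'
from rig import bot
import cv2,numpy as np
np.set_printoptions(precision=4,suppress=True)
print(bot.get_state())
for n in ("scene","top","wrist"):
    c=bot.get_calibration(n);print(n,c)
    p,d=bot.get_image(n);np.savez(f"pics/{n}0.npz",p=p,d=d);cv2.imwrite(f"pics/{n}0.png",p[...,::-1])
a=cv2.imread("pics/scene0.png");b=cv2.imread("pics/top0.png")
E
```

```text
pics
{'clock': 0.0, 'q': array([-1.2929,  0.4694, -0.0486,  1.5337,  0.0241,  1.141 , -0.0823]), 'dq': array([ 0.0004,  0.0003, -0.0004,  0.0009,  0.0012,  0.0022,  0.0002]), 'tau': array([  0.    , -51.0309,  -0.0463, -23.7712,   0.0107,   0.0077,
        -0.    ]), 'ee_pos': array([0.2037, 0.6429, 0.2303]), 'ee_rot': array([ 0.6995, -0.1081,  0.1079, -0.6981]), 'force': array([0.4721, 1.3222, 0.6934]), 'wrist_torque': array([-0.0203, -0.025 , -0.0365]), 'opening': 0.9988397562772596}
scene {'K': array([[503.103 ,   0.    , 276.997 ],
       [  0.    , 503.103 , 205.6857],
       [  0.    ,   0.    ,   1.    ]]), 'origin': array([1.1161, 1.0357, 1.0305]), 'attitude': array([ 0.2075,  0.8733, -0.4267, -0.1106])}
top {'K': array([[429.3654,   0.    , 273.019 ],
       [  0.    , 429.3654, 200.7567],
       [  0.    ,   0.    ,   1.    ]]), 'origin': array([ 0.3713, -0.031 ,  1.1285]), 'attitude': array([-0.6983,  0.7111, -0.0485,  0.0653])}
wrist {'K': array([[325.1923,   0.    , 280.6086],
       [  0.    , 325.1923, 206.7998],
       [  0.    ,   0.    ,   1.    ]]), 'mount': array([[ 0.0005,  0.9562,  0.2926, -0.0748],
       [-0.0001, -0.2926,  0.9562, -0.1433],
       [ 1.    , -0.0005, -0.    , -0.0009],
       [ 0.    ,  0.    ,  0.    ,  1.    ]])}
```

View pics/scene0.png

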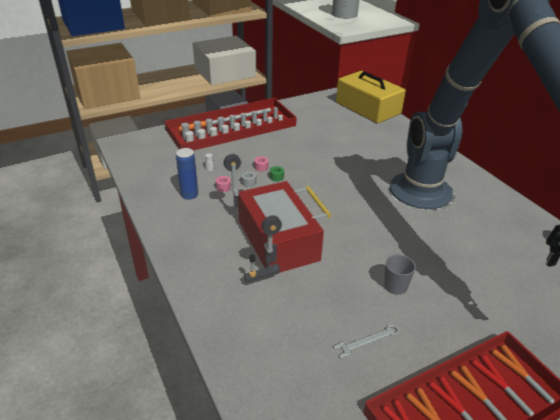

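View pics/top0.png

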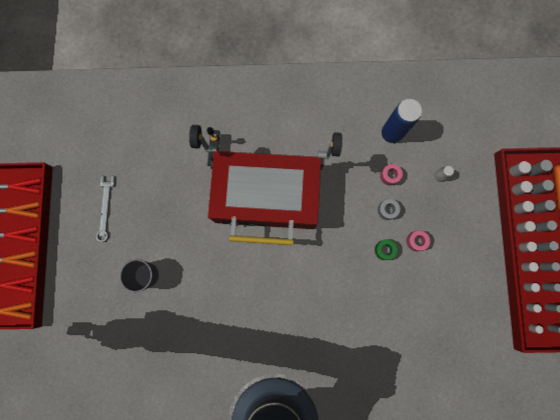

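The pictures show the washer around top px (265,190), the yellow bar from (230,238) to (293,242), and the bare steel ring at (389,209). The pink and green rings are decoys.

```bash
cat > h.py <<'E'
import numpy as np,cv2
from scipy.spatial.transform import Rotation as R
from rig import bot
np.set_printoptions(precision=4,suppress=True)
def pts(n,d,st=None):
    c=bot.get_calibration(n);K=c["K"];v,u=np.mgrid[:420,:560]
    x=(u-K[0,2])/K[0,0];y=(v-K[1,2])/K[1,1]
    if n=="wrist":
        r=np.hypot(x,y)+1e-9;s=np.tan(r)/r;x=x*s;y=y*s
    P=np.stack([x*d,y*d,d],-1)
    if n=="wrist":
        M=c["mount"];P=P@M[:3,:3].T+M[:3,3]
        return P@R.from_quat(st["ee_rot"]).as_matrix().T+st["ee_pos"]
    return P@R.from_quat(c["attitude"]).as_matrix().T+c["origin"]
def hsv(p): return cv2.cvtColor(np.ascontiguousarray(p),cv2.COLOR_RGB2HSV)
E
python3 - <<'E'
from h import *
for n in("top","scene"):
    f=np.load(f"pics/{n}0.npz");p,d=f["p"],f["d"];P=pts(n,d);H=hsv(p)
    ok=(d>0)
    reg=(P[...,0]>.3)&(P[...,0]<.9)&(abs(P[...,1])<.45)&ok
    fl=reg&(H[...,1]<60)&(abs(P[...,2])<.015);print(n,"floor z",np.median(P[fl][:,2]))
    y=reg&(H[...,0]>18)&(H[...,0]<33)&(H[...,1]>150)&(P[...,2]>.06)
    Q=P[y];m=Q.mean(0);w,v=np.linalg.eigh(np.cov(Q.T));print("bar",len(Q),np.median(Q,0),(Q.max(0)+Q.min(0))/2,"dir",v[:,2],"len",np.ptp(Q@v[:,2]))
    lid=reg&(H[...,1]>120)&((H[...,0]<8)|(H[...,0]>172))&(P[...,2]>.10)&(P[...,2]<.14)
    rc=cv2.minAreaRect(P[lid][:,:2].astype(np.float32));print("lid",rc,np.median(P[lid][:,2]),P[lid].max(0),P[lid].min(0))
    print("corners",cv2.boxPoints(rc))
    # objects: heights>.02 clustering
    ob=(reg&(P[...,2]>.015)&(P[...,2]<.3)).astype(np.uint8)
    k,L,S,C=cv2.connectedComponentsWithStats(ob)
    for i in range(1,k):
        if S[i,4]>25:
            Q=P[L==i];top=Q[:,2].max();T=Q[Q[:,2]>top-.012]
            (cx,cy),r=cv2.minEnclosingCircle(T[:,:2].astype(np.float32))
            print(C[i].round(),S[i,4],"ctr",np.round([cx,cy,r,top],4),"hsv",np.median(H[L==i],0))
E
```

```text
top floor z 0.00016134074048990144
bar 321 [0.4428 0.019  0.1208] [0.4428 0.0217 0.1199] dir [-0.0799 -0.9968 -0.0017] len 0.14652369010351507
lid ((0.570590615272522, 0.01395881175994873), (0.26634445786476135, 0.1645393818616867), 85.31706237792969) 0.11800457130032471 [0.6617 0.1472 0.1238] [ 0.4782 -0.1238  0.1003]
corners [[ 0.4777 -0.1121]
 [ 0.6417 -0.1255]
 [ 0.6635  0.14  ]
 [ 0.4995  0.1534]]
[402. 120.] 1051 ctr [ 0.7354 -0.3311  0.0285  0.1749] hsv [111. 127.  75.]
[263. 187.] 9284 ctr [0.6608 0.003  0.1662 0.2378] hsv [  2. 144. 115.]
[392. 174.] 280 ctr [ 0.6161 -0.3184  0.0264  0.0407] hsv [171. 120. 174.]
[442. 173.] 122 ctr [ 0.6148 -0.4482  0.0123  0.0622] hsv [ 20.   6. 107.]
[389. 209.] 281 ctr [ 0.5244 -0.3058  0.0259  0.0394] hsv [ 83.   8. 127.]
[419. 240.] 299 ctr [ 0.4418 -0.3754  0.0264  0.0392] hsv [171. 120. 174.]
[387. 249.] 289 ctr [ 0.4205 -0.2922  0.0259  0.0392] hsv [ 65. 157. 104.]
[136. 275.] 684 ctr [0.3665 0.3268 0.0403 0.0888] hsv [120.  15.  30.]
scene floor z 0.0020763490923342287
bar 57 [0.4472 0.0399 0.1236] [0.4467 0.0304 0.1235] dir [-0.074
[... 199 characters left out ...]
0.4821 -0.1208  0.1   ]
corners [[ 0.4789 -0.1115]
 [ 0.6439 -0.1247]
 [ 0.6651  0.1402]
 [ 0.5001  0.1534]]
[186. 172.] 846 ctr [ 0.7371 -0.3294  0.0299  0.1778] hsv [111. 136. 118.]
[209. 162.] 93 ctr [ 0.6186 -0.4417  0.0113  0.0639] hsv [ 40.   6. 162.]
[276. 224.] 6344 ctr [0.6691 0.0059 0.1693 0.2406] hsv [  2. 118. 120.]
[260. 162.] 146 ctr [ 0.4418 -0.3739  0.0342  0.0416] hsv [172. 101. 174.]
[276. 172.] 159 ctr [ 0.421  -0.2899  0.0293  0.0437] hsv [ 64. 124. 111.]
[248. 177.] 169 ctr [ 0.5248 -0.3013  0.0304  0.0414] hsv [ 75.   9. 135.]
[222. 182.] 168 ctr [ 0.617  -0.3125  0.031   0.0425] hsv [172. 100. 174.]
[398. 272.] 926 ctr [0.3651 0.3305 0.0424 0.0923] hsv [110.  11.  92.]
```

```bash
cat >> h.py <<'E'
from scipy.spatial.transform import Slerp
def down(yaw_deg):
    "tool down, jaws (z) along the direction yaw_deg in the bench plane"
    a=np.radians(yaw_deg);z=np.array([np.cos(a),np.sin(a),0]);y=np.array([0,0,-1.]);return R.from_matrix(np.c_[np.cross(y,z),y,z])
def plan(p0,r0,wps):
    "wps: (pos,rot,n). prints rows in tool axes, mm and deg"
    p,r=np.array(p0,float),r0
    for q,s,n in wps:
        q=np.array(q,float);f=np.linspace(0,1,n+1)[1:];rr=Slerp([0,1],R.concatenate([r,s]))(f);P=p+(q-p)*f[:,None]
        for i in range(n):
            print(np.round(r.inv().apply(P[i]-p),4).tolist(),np.round((r.inv()*rr[i]).as_rotvec(degrees=True),2).tolist(),end=" ; ");p,r=P[i],rr[i]
        print()
E
python3 - <<'E'
from h import *
s=bot.get_state();r=R.from_quat(s["ee_rot"]);print(r.as_matrix())
for yaw in(-4.6,175.4):print(yaw,(r.inv()*down(yaw)).as_rotvec(degrees=True))
g=down(-4.6) if np.linalg.norm((r.inv()*down(-4.6)).as_rotvec())<1.6 else down(175.4)
plan(s["ee_pos"],r,[([.443,.022,.225],g,14),([.443,.022,.105],g,4)])
E
```

```text
[[ 0.9533 -0.0004  0.3019]
 [-0.3019 -0.0015  0.9533]
 [ 0.     -1.     -0.0015]]
-4.6 [ 0.0712 77.0266  0.0602]
175.4 [   0.0641 -102.9734   -0.0757]
[0.0297, 0.0004, -0.0371] [0.01, 5.5, 0.0] ; [0.0331, 0.0004, -0.0341] [0.01, 5.5, 0.0] ; [0.0362, 0.0004, -0.0308] [0.01, 5.5, 0.0] ; [0.039, 0.0004, -0.0272] [0.01, 5.5, 0.0] ; [0.0414, 0.0004, -0.0233] [0.01, 5.5, 0.0] ; [0.0435, 0.0004, -0.0192] [0.01, 5.5, 0.0] ; [0.0451, 0.0004, -0.015] [0.01, 5.5, 0.0] ; [0.0464, 0.0004, -0.0106] [0.01, 5.5, 0.0] ; [0.0472, 0.0004, -0.0061] [0.01, 5.5, 0.0] ; [0.0475, 0.0004, -0.0015] [0.01, 5.5, 0.0] ; [0.0474, 0.0004, 0.003] [0.01, 5.5, 0.0] ; [0.0469, 0.0004, 0.0076] [0.01, 5.5, 0.0] ; [0.046, 0.0004, 0.012] [0.01, 5.5, 0.0] ; [0.0446, 0.0004, 0.0164] [0.01, 5.5, 0.0] ; 
[0.0, 0.03, 0.0] [0.0, 0.0, 0.0] ; [-0.0, 0.03, 0.0] [0.0, 0.0, 0.0] ; [-0.0, 0.03, 0.0] [0.0, -0.0, 0.0] ; [0.0, 0.03, 0.0] [0.0, 0.0, 0.0] ;
```

Call:
apply_moves(
  series=[
    [[0.0297,0.0004,-0.0371],[0,5.5,0],0.036],
    [[0.0331,0.0004,-0.0341],[0,5.5,0],0.036],
    [[0.0362,0.0004,-0.0308],[0,5.5,0],0.036],
    [[0.039,0.0004,-0.0272],[0,5.5,0],0.036],
    [[0.0414,0.0004,-0.0233],[0,5.5,0],0.036],
    [[0.0435,0.0004,-0.0192],[0,5.5,0],0.036],
    [[0.0451,0.0004,-0.015],[0,5.5,0],0.036],
    [[0.0464,0.0004,-0.0106],[0,5.5,0],0.036],
    [[0.0472,0.0004,-0.0061],[0,5.5,0],0.036],
    [[0.0475,0.0004,-0.0015],[0,5.5,0],0.036],
    [[0.0474,0.0004,0.003],[0,5.5,0],0.036],
    [[0.0469,0.0004,0.0076],[0,5.5,0],0.036],
    [[0.046,0.0004,0.012],[0,5.5,0],0.036],
    [[0.0446,0.0004,0.0164],[0,5.5,0],0.036],
    [[0,0,0],[0,0,0],0.036],
    [[0,0,0],[0,0,0],0.036],
  ],
)

```text
clock: 2.15
ee_pos: [0.4427, 0.0231, 0.2255]
ee_rot: [-0.48, 0.52, -0.519, 0.48]
force: [0.3, 0.2, 0.2]
opening: 0.423
```

```bash
python3 - <<'E'
from h import *
s=bot.get_state();r=R.from_quat(s["ee_rot"]);p,d=bot.get_image("wrist")
cv2.imwrite("pics/w1.png",p[...,::-1]);print(s["q"],s["ee_pos"],r.as_matrix(),s["force"],s["opening"])
P=pts("wrist",d,s);H=hsv(p)
y=(d>0)&(H[...,0]>18)&(H[...,0]<33)&(H[...,1]>150)&(P[...,2]>.08)&(P[...,2]<.15)
Q=P[y];print(len(Q),np.median(Q,0),(Q.max(0)+Q.min(0))/2,Q.max(0),Q.min(0))
g=down(-4.6);plan(s["ee_pos"],r,[([.443,.022,s["ee_pos"][2]],g,1)])
E
```

```text
[-0.6383  0.0863  0.53    2.0851 -0.053   0.9832 -0.1595] [0.4427 0.0231 0.2255] [[-0.0789 -0.0007  0.9969]
 [-0.9969  0.0004 -0.0789]
 [-0.0004 -1.     -0.0007]] [0.255  0.1594 0.1915] 0.42295431623048324
2639 [0.4424 0.0306 0.1218] [0.4416 0.0218 0.1213] [0.4528 0.0959 0.1251] [ 0.4305 -0.0523  0.1175]
[0.0011, -0.0, 0.0004] [0.04, 0.07, -0.02] ;
```

View pics/w1.png

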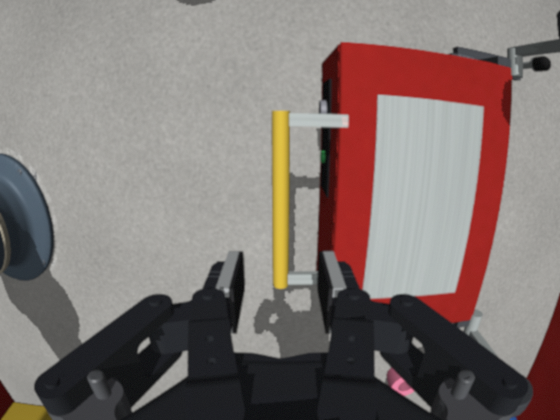

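Wrist view: the yellow bar (col 281, rows 110–288) is centred between the finger pads (cols ~228–340). I'll go down and grip it.

Call:
apply_moves(
  series=[
    [[0,0.033,0],[0,0,0],0.036],
    [[0,0.033,0],[0,0,0],0.036],
    [[0,0.033,0],[0,0,0],0.036],
    [[0,0.03,0],[0,0,0],0.036],
    [[0,0,0],[0,0,0],0.036],
    [[0,0,0],[0,0,0],0.0],
    [[0,0,0],[0,0,0],0.0],
    [[0,0,0],[0,0,0],0.0],
    [[0,0,0],[0,0,0],0.0],
  ],
)

```text
clock: 3.32
ee_pos: [0.4424, 0.0234, 0.0977]
ee_rot: [-0.48, 0.52, -0.519, 0.48]
force: [-5.2, 2.4, 7.4]
opening: 0.143
```

```bash
python3 - <<'E'
from h import *
s=bot.get_state();r=R.from_quat(s["ee_rot"]);print(s["ee_pos"],s["force"],s["opening"],s["opening"]*.0854)
# arc: bar about hinge, tool orientation fixed; tool axes: x=-world y', y=down, z=+tub x
b=np.array([-.215,0.])
def row(t0,t1):
    return .215*np.array([np.sin(t1)-np.sin(t0),-(np.cos(t1)-np.cos(t0))])
t=np.linspace(0,1.8,37)
for i in range(36):
    u,f=row(t[i],t[i+1]);print("%.2f [0,%.4f,%.4f]"%(t[i+1],-u,f),end=" ")
E
```

```text
[0.4424 0.0234 0.0977] [-5.2213  2.3672  7.439 ] 0.14269066090559307 0.012185782441337648
0.05 [0,-0.0107,0.0003] 0.10 [0,-0.0107,0.0008] 0.15 [0,-0.0107,0.0013] 0.20 [0,-0.0106,0.0019] 0.25 [0,-0.0105,0.0024] 0.30 [0,-0.0103,0.0029] 0.35 [0,-0.0102,0.0034] 0.40 [0,-0.0100,0.0039] 0.45 [0,-0.0098,0.0044] 0.50 [0,-0.0096,0.0049] 0.55 [0,-0.0093,0.0054] 0.60 [0,-0.0090,0.0058] 0.65 [0,-0.0087,0.0063] 0.70 [0,-0.0084,0.0067] 0.75 [0,-0.0080,0.0071] 0.80 [0,-0.0077,0.0075] 0.85 [0,-0.0073,0.0079] 0.90 [0,-0.0069,0.0083] 0.95 [0,-0.0065,0.0086] 1.00 [0,-0.0060,0.0089] 1.05 [0,-0.0056,0.0092] 1.10 [0,-0.0051,0.0095] 1.15 [0,-0.0046,0.0097] 1.20 [0,-0.0041,0.0099] 1.25 [0,-0.0036,0.0101] 1.30 [0,-0.0031,0.0103] 1.35 [0,-0.0026,0.0104] 1.40 [0,-0.0021,0.0105] 1.45 [0,-0.0016,0.0106] 1.50 [0,-0.0010,0.0107] 1.55 [0,-0.0005,0.0107] 1.60 [0,0.0000,0.0107] 1.65 [0,0.0006,0.0107] 1.70 [0,0.0011,0.0107] 1.75 [0,0.0017,0.0106] 1.80 [0,0.0022,0.0105]
```

Call:
apply_moves(
  series=[
    [[0,-0.0107,0.0003],[0,0,0],0],
    [[0,-0.0107,0.0008],[0,0,0],0],
    [[0,-0.0107,0.0013],[0,0,0],0],
    [[0,-0.0106,0.0019],[0,0,0],0],
    [[0,-0.0105,0.0024],[0,0,0],0],
    [[0,-0.0103,0.0029],[0,0,0],0],
    [[0,-0.0102,0.0034],[0,0,0],0],
    [[0,-0.01,0.0039],[0,0,0],0],
  ],
)

```text
clock: 4.32
ee_pos: [0.4579, 0.022, 0.1808]
ee_rot: [-0.48, 0.521, -0.518, 0.479]
force: [-4.9, 5.6, -1.0]
opening: 0.141
```

Call:
apply_moves(
  series=[
    [[0,-0.0098,0.0044],[0,0,0],0],
    [[0,-0.0096,0.0049],[0,0,0],0],
    [[0,-0.0093,0.0054],[0,0,0],0],
    [[0,-0.009,0.0058],[0,0,0],0],
    [[0,-0.0087,0.0063],[0,0,0],0],
    [[0,-0.0084,0.0067],[0,0,0],0],
    [[0,-0.008,0.0071],[0,0,0],0],
    [[0,-0.0077,0.0075],[0,0,0],0],
  ],
)

```text
clock: 5.32
ee_pos: [0.5026, 0.0184, 0.2521]
ee_rot: [-0.482, 0.524, -0.515, 0.477]
force: [-18.9, 4.6, 15.5]
opening: 0.14
```

```bash
python3 - <<'E'
from h import *
for n in("scene",):
    p,d=bot.get_image(n);cv2.imwrite("pics/s2.png",cv2.resize(p[120:320,180:380,::-1],None,fx=3,fy=3,interpolation=cv2.INTER_CUBIC));np.savez("pics/s2.npz",p=p,d=d)
s=bot.get_state();print(s["ee_pos"],s["force"],s["wrist_torque"],s["q"])
E
```

```text
[0.504  0.0183 0.2534] [-19.383    4.4692  18.2213] [ 1.0089  4.7737 -0.0042] [-0.5986  0.1815  0.5575  1.9214 -0.1133  1.0792 -0.0735]
```

View pics/s2.png

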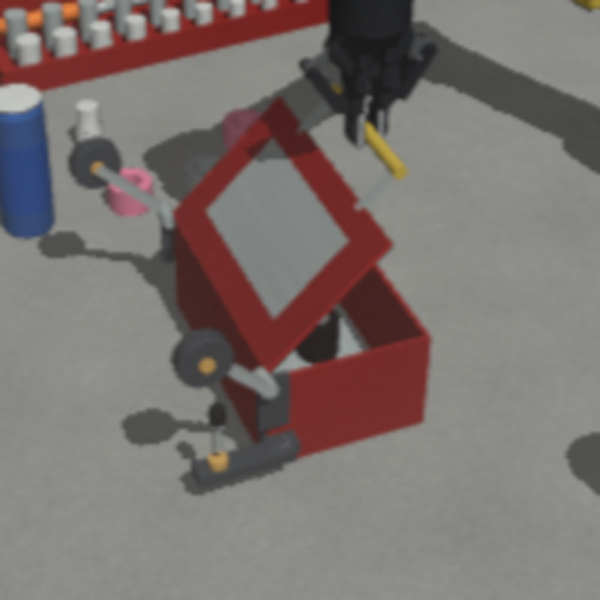

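Scene view: lid at about 45°, held by the gripper; the buffer stands ahead of the +y counterweight arm (crop px (217,415)). The force is radial, so my arc is about 3 mm too tight. I'll correct outward.

Call:
apply_moves(
  series=[
    [[0,-0.0085,0.0067],[0,0,0],0],
    [[0,-0.0081,0.0075],[0,0,0],0],
    [[0,-0.0069,0.0087],[0,0,0],0],
    [[0,-0.0064,0.009],[0,0,0],0],
  ],
)

```text
clock: 5.88
ee_pos: [0.5386, 0.0155, 0.2835]
ee_rot: [-0.48, 0.521, -0.518, 0.48]
force: [-10.0, 3.6, 11.8]
opening: 0.139
```

Call:
apply_moves(
  series=[
    [[0,-0.0066,0.0089],[0,0,0],0],
    [[0,-0.0056,0.0093],[0,0,0],0],
    [[0,-0.0048,0.0096],[0,0,0],0],
    [[0,-0.0041,0.0099],[0,0,0],0],
    [[0,0,0],[0,0,0],0],
  ],
)

```text
clock: 6.5
ee_pos: [0.5793, 0.0121, 0.3051]
ee_rot: [0.478, -0.518, 0.521, -0.481]
force: [-2.4, 3.0, 7.4]
opening: 0.139
```

```bash
python3 - <<'E'
from h import *
p,d=bot.get_image("top");s=bot.get_state();print(s["ee_pos"],s["force"],s["wrist_torque"])
P=pts("top",d);H=hsv(p)
y=(d>0)&(H[...,0]>18)&(H[...,0]<33)&(H[...,1]>150)&(P[...,2]>.2)&(P[...,2]<.4)&(abs(P[...,1])<.15)
Q=P[y];print(len(Q),np.median(Q,0),Q.min(0),Q.max(0))
p,d=bot.get_image("scene");cv2.imwrite("pics/s3.png",cv2.resize(p[100:300,180:380,::-1],None,fx=3,fy=3,interpolation=cv2.INTER_CUBIC))
P=pts("scene",d);H=hsv(p)
y=(d>0)&(H[...,0]>18)&(H[...,0]<33)&(H[...,1]>150)&(P[...,2]>.2)&(P[...,2]<.4)&(abs(P[...,1])<.15)
Q=P[y];print(len(Q),np.median(Q,0),Q.min(0),Q.max(0))
E
```

```text
[0.579  0.0121 0.3051] [-2.235   3.0043  8.4809] [0.6421 0.7903 0.026 ]
148 [ 0.5741 -0.041   0.3214] [ 0.5682 -0.0623  0.3146] [ 0.5827 -0.0197  0.3255]
63 [0.586  0.057  0.3235] [0.5744 0.0142 0.3143] [0.5931 0.0918 0.3287]
```

Call:
apply_moves(
  series=[
    [[0,0.001,-0.003],[0,0,0],0.022],
    [[0,0.002,-0.004],[0,0,0],0.03],
    [[0,0.002,-0.004],[0,0,0],0.038],
    [[0,0.002,-0.004],[0,0,0],0.046],
    [[0,0.002,-0.004],[0,0,0],0.054],
    [[0,0.002,-0.004],[0,0,0],0.06],
    [[0,0,0],[0,0,0],0.06],
  ],
)

```text
clock: 7.48
ee_pos: [0.5539, 0.0136, 0.2906]
ee_rot: [-0.48, 0.52, -0.519, 0.48]
force: [2.2, -0.2, -0.1]
opening: 0.702
```

```bash
python3 - <<'E'
from h import *
s=bot.get_state();print(s["ee_pos"],s["force"],s["wrist_torque"])
p,d=bot.get_image("wrist");cv2.imwrite("pics/w3.png",p[...,::-1])
P=pts("wrist",d,s);H=hsv(p)
y=(d>0)&(H[...,0]>18)&(H[...,0]<33)&(H[...,1]>150)&(P[...,2]>.2)&(P[...,2]<.4)
Q=P[y];print(len(Q),np.median(Q,0),Q.min(0),Q.max(0))
E
```

```text
[0.5539 0.0136 0.2906] [ 2.1812 -0.2078 -0.0654] [-0.1348 -0.2914 -0.0372]
8038 [0.5778 0.0435 0.3213] [ 0.4862 -0.0254  0.2722] [0.5969 0.0858 0.3932]
```

View pics/w3.png

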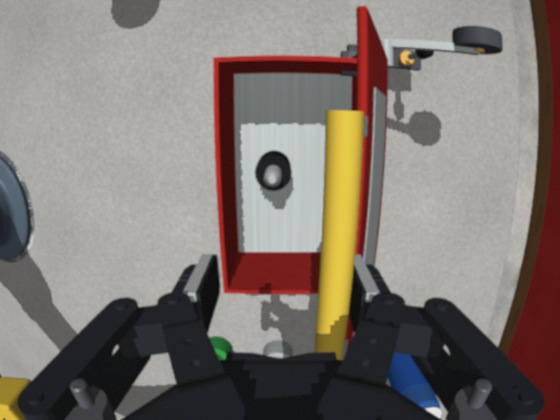

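Wrist view: the bar (col ~345) rests on the rear finger, +2.2 N. The open tub shows the seat and pin at (274,170). Now I retreat the rear finger slowly and let the lid follow.

Call:
apply_moves(
  series=[
    [[0,-0.002,0.006],[0,0,0],0.06],
    [[0,-0.002,0.006],[0,0,0],0.06],
    [[0,-0.002,0.006],[0,0,0],0.06],
  ],
)

```text
clock: 7.9
ee_pos: [0.5729, 0.0121, 0.2967]
ee_rot: [0.48, -0.52, 0.52, -0.48]
force: [0.8, -0.3, -1.3]
opening: 0.7
```

Call:
apply_moves(
  series=[
    [[0,-0.0015,0.006],[0,0,0],0.06],
    [[0,-0.0015,0.006],[0,0,0],0.06],
    [[0,-0.001,0.006],[0,0,0],0.06],
  ],
)

```text
clock: 8.28
ee_pos: [0.5907, 0.0107, 0.3009]
ee_rot: [-0.48, 0.52, -0.52, 0.48]
force: [2.0, -0.7, -0.9]
opening: 0.701
```

Call:
apply_moves(
  series=[
    [[0,-0.001,0.006],[0,0,0],0.06],
    [[0,-0.001,0.006],[0,0,0],0.06],
    [[0,-0.001,0.006],[0,0,0],0.06],
  ],
)

```text
clock: 8.65
ee_pos: [0.6085, 0.0094, 0.3039]
ee_rot: [-0.48, 0.52, -0.519, 0.48]
force: [2.0, -0.1, -1.0]
opening: 0.704
```

Call:
apply_moves(
  series=[
    [[0,0,0.006],[0,0,0],0.06],
    [[0,0,0.006],[0,0,0],0.06],
    [[0,0,0.006],[0,0,0],0.06],
  ],
)

```text
clock: 9.02
ee_pos: [0.6259, 0.008, 0.3037]
ee_rot: [-0.48, 0.52, -0.519, 0.479]
force: [0.2, 0.2, -0.2]
opening: 0.704
```

Call:
apply_moves(
  series=[
    [[0,0,0.005],[0,0,0],0.06],
    [[0,0,0.005],[0,0,0],0.06],
    [[0,0,0.005],[0,0,0],0.06],
  ],
)

```text
clock: 9.4
ee_pos: [0.6412, 0.0067, 0.3038]
ee_rot: [-0.48, 0.52, -0.519, 0.48]
force: [0.1, -0.1, -0.2]
opening: 0.704
```

```bash
python3 - <<'E'
from h import *
s=bot.get_state();print(s["ee_pos"],s["force"],s["wrist_torque"])
p,d=bot.get_image("wrist");cv2.imwrite("pics/w4.png",p[...,::-1])
P=pts("wrist",d,s);H=hsv(p)
y=(d>0)&(H[...,0]>18)&(H[...,0]<33)&(H[...,1]>150)&(P[...,2]>.27)&(P[...,2]<.36)
Q=P[y];v=np.nonzero(y);T=Q-s["ee_pos"];T=T@R.from_quat(s["ee_rot"]).as_matrix();print(len(Q),np.median(Q,0),"tool z range",T[:,2].min(),T[:,2].max())
E
```

```text
[0.6412 0.0067 0.3038] [ 0.1027 -0.1479 -0.1625] [-0.0008 -0.013   0.0384]
8137 [0.6464 0.039  0.3364] tool z range -0.003935456603377478 0.009584887735394374
```

View pics/w4.png

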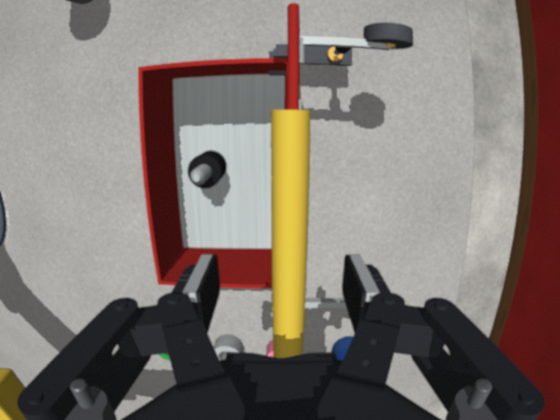

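Wrist view: the bar (col 290) sits mid-gap, touching neither finger (pads at ~210 and ~355), so the lid rests on its buffer. I'll withdraw straight up and take stock.

Call:
apply_moves(
  series=[
    [[0,-0.02,0],[0,0,0],0.06],
    [[0,-0.03,0],[0,0,0],0.06],
    [[0,-0.04,0],[0,0,0],0.06],
    [[0,-0.03,-0.03],[0,0,0],0.06],
    [[0,0,-0.04],[0,0,0],0.06],
    [[0,0,-0.02],[0,0,0],0.06],
    [[0,0,0],[0,0,0],0.06],
  ],
)

```text
clock: 10.32
ee_pos: [0.5505, 0.0138, 0.4247]
ee_rot: [-0.479, 0.52, -0.519, 0.48]
force: [-0.2, -0.1, 0.6]
opening: 0.703
```

```bash
python3 - <<'E'
from h import *
s=bot.get_state();print(s["ee_pos"],s["force"])
p,d=bot.get_image("wrist");np.savez("pics/w5.npz",p=p,d=d,**{k:s[k] for k in("ee_pos","ee_rot")});pw=p
for n in("wrist","top","scene"):
    if n!="wrist":p,d=bot.get_image(n)
    P=pts(n,d,s);H=hsv(p)
    tub=(d>0)&(P[...,0]>.50)&(P[...,0]<.65)&(P[...,1]>-.1)&(P[...,1]<.13)
    seat=tub&(H[...,2]<60)&(H[...,1]<120)&(abs(P[...,2]-.05)<.009)
    pin=tub&(P[...,2]>.075)&(P[...,2]<.1)&(H[...,1]<70)
    for nm,m in(("seat",seat),("pin",pin)):
        Q=P[m]
        if len(Q)>5:print(n,nm,len(Q),np.median(Q,0),cv2.minEnclosingCircle(Q[:,:2].astype(np.float32)))
    red=(d>0)&(H[...,1]>120)&((H[...,0]<8)|(H[...,0]>172))&(P[...,2]>.15)&(P[...,2]<.3)&(abs(P[...,1])<.2)&(P[...,0]>.55)&(P[...,0]<.75)
    Q=P[red]
    if len(Q)>30:
        U=Q@np.array([.9968,-.0802,0]);a=np.polyfit(Q[:,2],U,1);print(n,"lid",len(Q),a)
cv2.imwrite("pics/w5.png",pw[...,::-1])
E
```

```text
[0.5505 0.0138 0.4247] [-0.1594 -0.0923  0.6062]
wrist seat 343 [0.5475 0.0204 0.0507] ((0.5908711552619934, 0.062457066029310226), 0.08759447187185287)
wrist pin 142 [0.5439 0.0149 0.0867] ((0.5436869263648987, 0.013343044556677341), 0.010258513502776623)
wrist lid 5909 [-0.0464  0.6552]
top lid 726 [-0.0506  0.658 ]
scene seat 84 [0.5536 0.0264 0.0509] ((0.5461814403533936, 0.018026063218712807), 0.02253827266395092)
scene pin 38 [0.5495 0.0199 0.0834] ((0.5462539196014404, 0.017404917627573013), 0.011194386519491673)
scene lid 630 [-0.0572  0.6647]
```

View pics/w5.png

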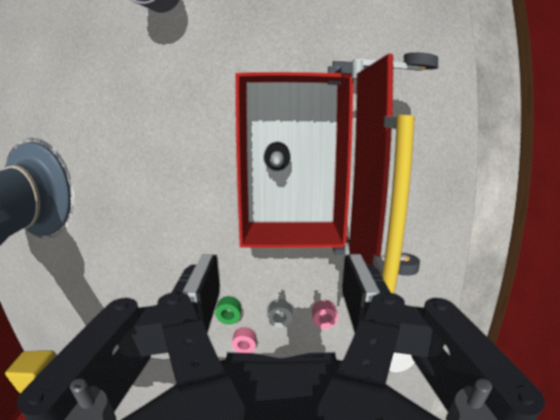

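```bash
python3 - <<'E'
from h import *
s=bot.get_state();r=R.from_quat(s["ee_rot"])
plan(s["ee_pos"],r,[([.5245,-.304,.16],down(85.4),12)])
E
```

```text
[0.0266, 0.022, -0.0002] [0.0, -7.5, 0.0] ; [0.0263, 0.022, -0.0036] [0.0, -7.5, 0.0] ; [0.0256, 0.022, -0.007] [0.0, -7.5, 0.0] ; [0.0245, 0.022, -0.0103] [0.0, -7.5, 0.0] ; [0.0229, 0.022, -0.0134] [0.0, -7.5, 0.0] ; [0.021, 0.022, -0.0163] [0.0, -7.5, 0.0] ; [0.0187, 0.022, -0.0189] [0.0, -7.5, 0.0] ; [0.0161, 0.022, -0.0212] [0.0, -7.5, 0.0] ; [0.0132, 0.022, -0.0231] [0.0, -7.5, 0.0] ; [0.01, 0.022, -0.0246] [0.0, -7.5, 0.0] ; [0.0067, 0.022, -0.0257] [0.0, -7.5, 0.0] ; [0.0033, 0.022, -0.0264] [0.0, -7.5, 0.0] ;
```

Call:
apply_moves(
  series=[
    [[0.0266,0.022,-0.0002],[0,-7.5,0],0.072],
    [[0.0263,0.022,-0.0036],[0,-7.5,0],0.072],
    [[0.0256,0.022,-0.007],[0,-7.5,0],0.072],
    [[0.0245,0.022,-0.0103],[0,-7.5,0],0.072],
    [[0.0229,0.022,-0.0134],[0,-7.5,0],0.072],
    [[0.021,0.022,-0.0163],[0,-7.5,0],0.072],
    [[0.0187,0.022,-0.0189],[0,-7.5,0],0.072],
    [[0.0161,0.022,-0.0212],[0,-7.5,0],0.072],
    [[0.0132,0.022,-0.0231],[0,-7.5,0],0.072],
    [[0.01,0.022,-0.0246],[0,-7.5,0],0.072],
    [[0.0067,0.022,-0.0257],[0,-7.5,0],0.072],
    [[0.0033,0.022,-0.0264],[0,-7.5,0],0.072],
    [[0,0,0],[0,0,0],0.072],
    [[0,0,0],[0,0,0],0.072],
  ],
)

```text
clock: 12.22
ee_pos: [0.5247, -0.3037, 0.1597]
ee_rot: [-0.706, 0.029, -0.029, 0.707]
force: [0.4, 0.5, -0.6]
opening: 0.843
```

```bash
python3 - <<'E'
from h import *
s=bot.get_state();r=R.from_quat(s["ee_rot"]);print(s["q"],s["ee_pos"],s["force"],s["opening"])
p,d=bot.get_image("wrist");cv2.imwrite("pics/w6.png",p[...,::-1])
P=pts("wrist",d,s)
m=(d>0)&(abs(P[...,2]-.034)<.008)&(np.hypot(P[...,0]-.5245,P[...,1]+.304)<.045)
Q=P[m];print(len(Q),np.median(Q,0),cv2.minEnclosingCircle(Q[:,:2].astype(np.float32)))
# pin with a second wrist pose? also re-print top/scene ring
plan(s["ee_pos"],r,[([.5245,-.304,.06],down(85.4),1)])
E
```

```text
[ 0.1423  0.447   0.4202  1.7985 -0.22    0.9425  2.146 ] [ 0.5247 -0.3037  0.1597] [ 0.4368  0.5489 -0.6226] 0.843243375542503
2087 [ 0.5211 -0.3049  0.0344] ((0.5219117403030396, -0.3052646517753601), 0.026032226160168648)
[-0.0002, 0.0997, -0.0004] [-0.02, -0.03, -0.01] ;
```

View pics/w6.png

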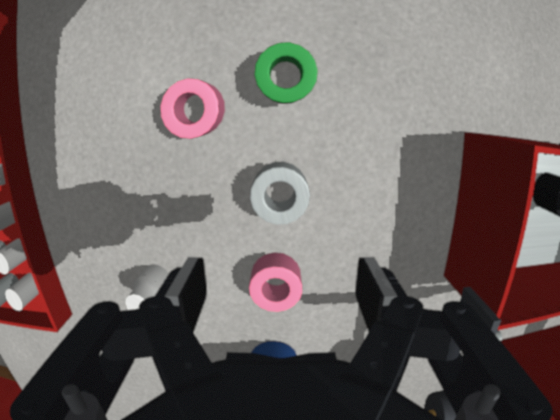

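Wrist view: the bare steel ring at (280,194) is measured at (0.522, −0.305) with the right radius, and its neighbours are clear of the fingers. Going down to grip it.

Call:
apply_moves(
  series=[
    [[-0.0027,0.037,-0.0013],[0,0,0],0.072],
    [[0,0.037,0],[0,0,0],0.072],
    [[0,0.037,0],[0,0,0],0.072],
    [[0,0.027,0],[0,0,0],0.072],
    [[0,0.01,0],[0,0,0],0.072],
    [[0,0.006,0],[0,0,0],0.072],
    [[0,0,0],[0,0,0],0.072],
    [[0,0,0],[0,0,0],0.0],
    [[0,0,0],[0,0,0],0.0],
    [[0,0,0],[0,0,0],0.0],
    [[0,0,0],[0,0,0],0.0],
  ],
)

```text
clock: 13.65
ee_pos: [0.5221, -0.3054, 0.0073]
ee_rot: [0.707, -0.028, 0.029, -0.706]
force: [-0.1, 0.8, 6.1]
opening: 0.58
```

Call:
apply_moves(
  series=[
    [[0,-0.02,0],[0,0,0],0],
    [[0,-0.045,0],[0,0,0],0],
    [[0,-0.05,0],[0,0,0],0],
    [[0,-0.05,0],[0,0,0],0],
    [[-0.0003,0,0.025],[0,0,0],0],
    [[-0.0003,0,0.04],[0,0,0],0],
    [[-0.0003,0,0.045],[0,0,0],0],
    [[-0.0003,0,0.045],[0,0,0],0],
    [[-0.0003,0,0.045],[0,0,0],0],
    [[-0.0003,0,0.045],[0,0,0],0],
    [[-0.0003,0,0.045],[0,0,0],0],
    [[-0.0003,0,0.03],[0,0,0],0],
    [[0,0,0],[0,0,0],0],
    [[0,0,0],[0,0,0],0],
  ],
)

```text
clock: 15.4
ee_pos: [0.5442, 0.0132, 0.1715]
ee_rot: [0.707, -0.028, 0.029, -0.706]
force: [-0.2, -0.8, -2.2]
opening: 0.582
```

```bash
python3 - <<'E'
from h import *
s=bot.get_state();r=R.from_quat(s["ee_rot"]);print(s["q"],s["ee_pos"],s["force"],s["opening"])
p,d=bot.get_image("wrist");cv2.imwrite("pics/w7.png",p[...,::-1])
P=pts("wrist",d,s);H=hsv(p)
near=(d>0)&(np.hypot(P[...,0]-.545,P[...,1]-.016)<.045)
for nm,m in(("pin",near&(P[...,2]>.07)&(P[...,2]<.1)),("seat",near&(H[...,2]<70)&(abs(P[...,2]-.05)<.006))):
    Q=P[m]
    if len(Q)>5:print(nm,len(Q),np.median(Q,0),cv2.minEnclosingCircle(Q[:,:2].astype(np.float32)))
k,L,S,C=cv2.connectedComponentsWithStats(((d>0)&(P[...,2]>.15)&(P[...,2]<.22)).astype(np.uint8))
for i in range(1,k):
    if S[i,4]>200:
        Q=P[L==i];print(S[i],np.median(Q,0),Q.min(0),Q.max(0))
E
```

```text
[-0.3873  0.3277  0.3549  1.9284 -0.1416  0.9091  1.5274] [0.5442 0.0132 0.1715] [-0.1538 -0.7998 -2.1588] 0.5818274407108004
pin 487 [0.5391 0.0141 0.0853] ((0.543357789516449, 0.013610613532364368), 0.010036980733275414)
seat 1154 [0.5349 0.0136 0.0505] ((0.5430098176002502, 0.013692581094801426), 0.021727634593844414)
[  173   216   215   127 14843] [0.5358 0.0127 0.1983] [ 0.5184 -0.0258  0.1649] [0.5703 0.0517 0.22  ]
[122 373  59  45 958] [ 0.6424 -0.0899  0.1675] [ 0.6388 -0.103   0.1501] [ 0.6459 -0.0702  0.1982]
[381 374  59  43 944] [0.6575 0.0975 0.1677] [0.6544 0.0769 0.1501] [0.6601 0.1098 0.1971]
[  0 384  29  36 699] [ 0.7262 -0.3081  0.1619] [ 0.7039 -0.349   0.1501] [ 0.7552 -0.2993  0.1718]
```

View pics/w7.png

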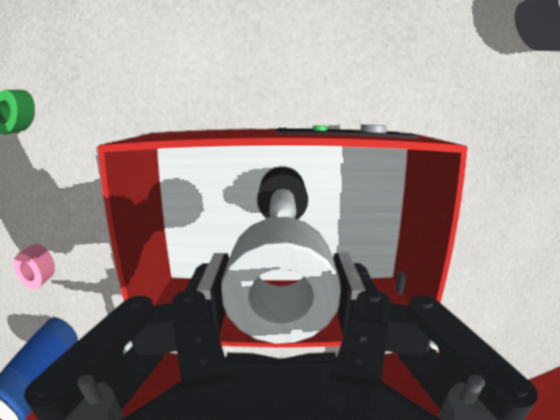

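Wrist view: the ring (280,285) is held between the pads, with the pin (282,205) and seat (282,190) visible beyond. Pin and seat both measure at (0.5433, 0.0136). Next I measure where the ring sits in the hand.

```bash
python3 - <<'E'
from h import *
s=bot.get_state();p,d=bot.get_image("wrist");P=pts("wrist",d,s);H=hsv(p)
v,u=np.mgrid[:420,:560]
m=(d>0)&(u>222)&(u<342)&(v>216)&(v<345)&(H[...,2]>60)&(H[...,1]<60)&(P[...,2]>.155)&(P[...,2]<.215)
z=P[m][:,2];h,e=np.histogram(z,np.arange(.155,.215,.003));print(h)
zt=e[h.argmax()]+.0015
t=m&(abs(P[...,2]-zt)<.003);Q=P[t]
print(zt,np.median(z[abs(z-zt)<.003]),len(Q),Q.min(0),Q.max(0))
# outer & bore circle from top-face mask contours
mk=cv2.morphologyEx(t.astype(np.uint8),cv2.MORPH_CLOSE,np.ones((3,3)))
print(cv2.minEnclosingCircle(Q[:,:2].astype(np.float32)))
c,hi=cv2.findContours(mk,cv2.RETR_CCOMP,cv2.CHAIN_APPROX_NONE)
for k,cc in enumerate(c):
    if len(cc)>60:
        q=np.array([P[b,a] for a,b in cc[:,0]]);q=q[abs(q[:,2]-zt)<.006]
        print(len(cc),hi[0][k],cv2.fitEllipse(q[:,:2].astype(np.float32)))
n=np.linalg.svd(Q-Q.mean(0),full_matrices=False)[2][2];print("normal",n)
E
```

```text
[   0    0    1   61  302  327  369  409  409  450  496  502  507  682
 6797   44    0    0    0]
0.19850000000000004 0.19852806134678616 7217 [ 0.5186 -0.0136  0.1955] [0.5708 0.037  0.2006]
((0.5449145436286926, 0.011771094985306263), 0.026425033807754517)
325 [-1 -1  1 -1] ((0.5443606972694397, 0.011983278207480907), (0.050428278744220734, 0.05078485980629921), 90.51481628417969)
170 [-1 -1 -1  0] ((0.544327437877655, 0.011850645765662193), (0.02683681808412075, 0.02755226567387581), 86.82647705078125)
normal [-0.0015  0.0002  1.    ]
```

Ring centre in hand (0.5445, 0.0119), level, underside at z 0.1645. Correction: −1.2 mm in x and +1.7 mm in y, then lower.

Call:
apply_moves(
  series=[
    [[-0.0013,0.015,0.0016],[0,0,0],0],
    [[0,0.025,0],[0,0,0],0],
    [[0,0.025,0],[0,0,0],0],
    [[0,0.015,0],[0,0,0],0],
    [[0,0.007,0],[0,0,0],0],
    [[0,0.005,0],[0,0,0],0],
    [[0,0.003,0],[0,0,0],0],
    [[0,0,0],[0,0,0],0],
  ],
)

```text
clock: 16.5
ee_pos: [0.5434, 0.016, 0.0762]
ee_rot: [-0.706, 0.028, -0.028, 0.707]
force: [0.1, 0.3, -1.0]
opening: 0.581
```

Call:
apply_moves(
  series=[
    [[0,0.005,0],[0,0,0],0],
    [[0,0.005,0],[0,0,0],0],
    [[0,0.004,0],[0,0,0],0],
    [[0,0.002,0],[0,0,0],0],
    [[0,0,0],[0,0,0],0],
  ],
)

```text
clock: 17.12
ee_pos: [0.5431, 0.0159, 0.0597]
ee_rot: [0.707, -0.028, 0.028, -0.707]
force: [-0.5, 0.3, -2.0]
opening: 0.578
```

Call:
apply_moves(
  series=[
    [[0,0.0015,0],[0,0,0],0],
    [[0,0.001,0],[0,0,0],0],
    [[0,0,0],[0,0,0],0],
  ],
)

```text
clock: 17.5
ee_pos: [0.5433, 0.0159, 0.0574]
ee_rot: [-0.706, 0.028, -0.028, 0.707]
force: [0.0, 0.1, -2.4]
opening: 0.583
```

Call:
apply_moves(
  series=[
    [[0,0.001,0],[0,0,0],0],
    [[0,0.0005,0],[0,0,0],0],
    [[0,0,0],[0,0,0],0],
  ],
)

```text
clock: 17.88
ee_pos: [0.5433, 0.0159, 0.0573]
ee_rot: [-0.706, 0.028, -0.028, 0.707]
force: [-3.7, 1.1, 10.5]
opening: 0.583
```

Contact: z stopped and the force rose by 13 N, so the ring is seated. Release and withdraw.

Call:
apply_moves(
  series=[
    [[0,0,0],[0,0,0],0.056],
    [[0,0,0],[0,0,0],0.064],
    [[0,0,0],[0,0,0],0.07],
    [[0,0,0],[0,0,0],0.07],
    [[0,0,0],[0,0,0],0.07],
    [[0,-0.015,0],[0,0,0],0.07],
    [[0,-0.03,0],[0,0,0],0.07],
    [[0,-0.04,0],[0,0,0],0.07],
    [[-0.01,-0.045,0],[0,0,0],0.07],
    [[-0.02,-0.045,0],[0,0,0],0.07],
    [[0,0,0],[0,0,0],0.07],
    [[0,0,0],[0,0,0],0.07],
  ],
)

```text
clock: 19.38
ee_pos: [0.5131, 0.0183, 0.2312]
ee_rot: [-0.706, 0.028, -0.028, 0.707]
force: [0.3, 0.1, -0.5]
opening: 0.819
```

```bash
python3 - <<'E'
from h import *
s=bot.get_state();print(s["clock"],s["ee_pos"],s["force"],s["opening"])
p,d=bot.get_image("wrist");cv2.imwrite("pics/w8.png",p[...,::-1])
P=pts("wrist",d,s);H=hsv(p)
near=(d>0)&(np.hypot(P[...,0]-.545,P[...,1]-.016)<.045)
t=near&(abs(P[...,2]-.084)<.003);Q=P[t]
print("ring",len(Q),np.median(Q[:,2]),cv2.minEnclosingCircle(Q[:,:2].astype(np.float32)),np.linalg.svd(Q-Q.mean(0),full_matrices=False)[2][2])
p,d=bot.get_image("top");P=pts("top",d)
red=(d>0)&(hsv(p)[...,1]>120)&(P[...,2]>.15)&(P[...,2]<.3)&(abs(P[...,1])<.2)&(P[...,0]>.55)&(P[...,0]<.75)
Q=P[red];print("lid",np.polyfit(Q[:,2],Q@np.array([.9968,-.0802,0]),1))
E
```

```text
19.375 [0.5131 0.0183 0.2312] [ 0.2514  0.0674 -0.4886] 0.8192220563847488
ring 1798 0.08442989635660424 ((0.5434295535087585, 0.01499494630843401), 0.025931643322110176) [-0.0045 -0.0008  1.    ]
lid [-0.0476  0.6573]
```

View pics/w8.png

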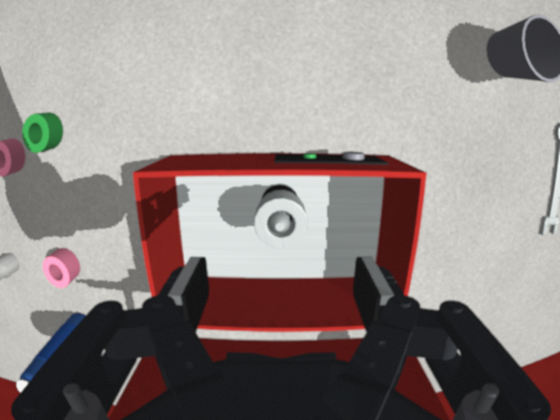

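The ring at (281,220) sits on the seat with the pin through its bore. It is level with its top at z 0.0844, and 1–2 mm off the pin axis. The lid angle has not changed, so I'm handing in.

```bash
python3 -c "
from rig import bot
print(bot.job_done())"
```

```text
the job is handed in; nothing more can be done
None
```

The lid is open on its buffer, the steel bearing is seated over the pin, and I handed the job in at about 19 s of the 72 s allowed. The hand-in gives no verdict.

- **Lid:** I gripped the bar and lifted the lid past balance to about 1.2 rad. There I opened the jaws so the bar rested only on the rear finger, and backed that finger off slowly. At about 1.5 rad the pull fell from 2 N to 0, and the wrist camera showed the bar free of both fingers. After I placed the bearing, the lid was still at the same angle to within the measurement.
- **Bearing:** I lowered it over the pin until the force rose by about 13 N, then let go. The last check put its top at 0.0844 m against 0.084 m nominal, level to about 0.005 rad and 1–2 mm off the pin axis. The robot was clear.
- **Bystanders:** I did not measure them again at the end. No path went near them, and no unexpected force showed up.
- **What disagreed:** My first arc for the lid was about 3 mm too tight and pulled on the arm with up to about 26 N, until I corrected it outward. The scene camera's positions differed from the wrist camera's by 3–5 mm, so I used the wrist camera for the grasp and the fit.

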